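# Set the locating pins of three colour printing blocks in printing order

## Task

Set the three printing blocks for a colour print: with a fingertip, gently press each block's locating pin fully home until it stops against the block, first the yellow pin, then the red, then the green. Press lightly and leave the blocks lying where they are; do not pick up or shift anything, and leave the jar, the rubbing pad and the mallet alone.

Things in the scene. Friction and masses are not known exactly. Their poses are not given: they have to be found in the camera images.
- block_yellow: loose carved wooden printing block that carries the yellow pin; brown wood with a darker flower relief inside a square border (look only), 120 x 90 x 30 mm (x, y, z), 0.25 kg, lying flat on the cork mat, turned up to 0.5 rad either way. Origin at the centre of its underside, z up. Its pin stands 42 mm from the centre towards the block's -x edge, in the middle of its width, so pressing the pin does not tip the block
- pin_yellow (a joint): how far the yellow locating pin is pushed down into its block: 0 fully raised, 0.012 m fully home with the steel collar under its head resting on the block; starts between 0 and 0.002. It slides straight down with a friction of about 3 N, has no spring and stays where it is left. The end stop is hard, but the coloured cap on top is sprung (see its top point)
- pin_yellow_top (a point): centre of the flat top of the yellow pin's cap, a yellow disc 28 mm across, 8 mm thick, over a steel collar 24 mm across, 4 mm thick. Unloaded, with the pin raised, it is 54 mm above the block's underside (57 above the table); home, 42 mm (45 above the table). Pressed, the sprung cap gives 1 mm per 4 N, up to 4 mm, and comes back, so press about 1 mm past the home height
- block_red: loose carved wooden printing block that carries the red pin; brown wood with a darker flower relief inside a square border (look only), 120 x 90 x 30 mm (x, y, z), 0.25 kg, lying flat on the cork mat, turned up to 0.5 rad either way. Origin at the centre of its underside, z up. Its pin stands 42 mm from the centre towards the block's -x edge, in the middle of its width, so pressing the pin does not tip the block
- pin_red (a joint): how far the red locating pin is pushed down into its block: 0 fully raised, 0.012 m fully home with the steel collar under its head resting on the block; starts between 0 and 0.002. It slides straight down with a friction of about 3 N, has no spring and stays where it is left. The end stop is hard, but the coloured cap on top is sprung (see its top point)
- pin_red_top (a point): centre of the flat top of the red pin's cap, a red disc 28 mm across, 8 mm thick, over a steel collar 24 mm across, 4 mm thick. Unloaded, with the pin raised, it is 54 mm above the block's underside (57 above the table); home, 42 mm (45 above the table). Pressed, the sprung cap gives 1 mm per 4 N, up to 4 mm, and comes back, so press about 1 mm past the home height
- block_green: loose carved wooden printing block that carries the green pin; brown wood with a darker flower relief inside a square border (look only), 120 x 90 x 30 mm (x, y, z), 0.25 kg, lying flat on the cork mat, turned up to 0.5 rad either way. Origin at the centre of its underside, z up. Its pin stands 42 mm from the centre towards the block's -x edge, in the middle of its width, so pressing the pin does not tip the block
- pin_green (a joint): how far the green locating pin is pushed down into its block: 0 fully raised, 0.012 m fully home with the steel collar under its head resting on the block; starts between 0 and 0.002. It slides straight down with a friction of about 3 N, has no spring and stays where it is left. The end stop is hard, but the coloured cap on top is sprung (see its top point)
- pin_green_top (a point): centre of the flat top of the green pin's cap, a green disc 28 mm across, 8 mm thick, over a steel collar 24 mm across, 4 mm thick. Unloaded, with the pin raised, it is 54 mm above the block's underside (57 above the table); home, 42 mm (45 above the table). Pressed, the sprung cap gives 1 mm per 4 N, up to 4 mm, and comes back, so press about 1 mm past the home height
- jar: bystander: closed clear glass jar with a steel cap, 64 mm across, 100 mm tall, standing beyond the blocks; origin at the centre of its underside
- baren: bystander: round black rubbing pad 110 mm across and 12 mm thick with a light wooden bar handle on top (26 mm high in all), lying beyond the blocks; origin at the centre of its underside
- mallet: bystander: small wooden mallet lying beyond the blocks; head a cylinder 34 mm thick and 70 mm long, handle 18 mm thick, 150 mm from end to end (about 167 mm overall, 34 mm high); origin under the handle, z up, head 60 mm along its +x, axis of the head along its y
- mat: fixed cork mat under all the work, 580 x 920 mm, 3 mm thick, on the table at height 0; origin at the centre of its underside
Things that resemble listed ones, but are neither listed nor needed, are in the scene too. What is shaped like the block_red but turquoise is not meant.

How it is judged:
By the outcome, as a careful person would: the job done as asked, in the order asked, and still so for the second after the job is handed in, with the robot touching nothing.
It also fails if it takes over 45 s, if anything falls off the work surface, if the arm or the gripper's body presses on something with over 40 N, if the wrist force passes 120 N, or if a joint passes its speed limit or range.

## Robot

A 6-joint arm with a two-finger parallel gripper is mounted at the origin on the work surface. World frame = base frame: x ahead of the robot, y to its left, z up, the work surface at z = 0. Lengths are in m, angles in rad, forces in N, time in s.
With the tool pointing down it reaches from about 0.3 to 0.775 m from the base axis. Payload 14.6 kg.
Tool frame: the origin (TCP) lies on the centre line of the jaws, within the pads' length; the fingertips stand 19 mm ahead of it and the grasp point (between the pads) is the TCP (ctrl.tip_reach is the distance from the TCP to the fingertips, in m); x points along the fingers, y is the direction in which the jaws open and shut, and the axes are right-handed (so a half turn about x gives the same grasp; the last joint's range is limited). The gripper opens to 94 mm and grips with 3 to 60 N. Pads are 16 mm wide; open, the fingers measure 119 mm over their backs; the gripper's body (75 mm by 177 mm) begins 78 mm behind the grasp point.
Start: joints at [1.113, 0.3, 1.521, -0, 1.321, -0.067], TCP at [0.21, 0.509, 0.224] pointing down, gripper open.
Joint ranges: [-3.03, 3.03], [-0.79, 2.21], [0.23, 2.52], [-1.04, 4.18], [0, 3.07], [-2.55, 2.55]. Speed limits (rad/s): [2.22, 2.22, 2.57, 3.14, 3.14, 3.14].

## Interface

Orientations are given as [roll, pitch, yaw] about the fixed x, y, z axes, in that order (R = Rz(yaw) Ry(pitch) Rx(roll)).
In Python, from station import ctrl, optics, models gives the robot as it stands. The module is installed in compiled form; this text tells all that it offers.
- The arm moves only by the tool arm_command, never from a script. Its argument "deltas" is a list of rows, each an object with "translation": the shift along the tool's x, y, z in units of 25 mm (1.0 is 25 mm), a list of three; "turn": the turn, a rotation vector about the tool's x, y, z in units of 5 degrees (1.0 is 5 degrees), a list of three. In form: [{"translation": [x, y, z], "turn": [rx, ry, rz]}, ...]. A call has 1 to 12 rows; each row is the pose to reach, as a shift and turn from the pose commanded when the call began, along the tool's axes at that moment; what a row does not reach only later rows make up. A row lasts 1/12 s, in which the tool goes at most 41.7 mm and 7.16 degrees, less where a joint would pass 70% of its speed; a pose out of reach is approached as far as the arm can. A call with a gripper value outside its range is refused whole. "gripper" is the finger opening in mm, from 0 to 94, set as the call begins (left out, the last holds). The fingers move at their own pace and stop on an object; "force" is the grip in N (left out, the last holds). Time passes only in rows, so rows that repeat a pose let the fingers close. It gives the time, the measured TCP pose, the force and the opening at its end, in the units of the state.
- ctrl.get_obs(): the state, without advancing time (a new reading comes with each control period).
- optics.camera(name): name is "side" or "top" or "wrist"; returns the picture (480x640x3 uint8, red, green, blue); there is no depth.
- optics.get_calibration(name): a dict with "K" (3x3 intrinsics, pixels), "origin" and "orientation" of the camera in the world. Camera axes: x right, y down, z forward; pixel columns grow to the right and rows downward; lengths in m; the calibration is good to about 2 mm. A picture is of the moment at which its call begins: read the wrist's pose just before it. get_calibration takes no time and is no camera call; for the wrist camera it gives the pose at the moment of the call.
- ctrl.hand_in(): hands the job in, once; it reports no verdict.
Trained networks look in the newest picture that a camera, given by its name, has taken for a name from the list of things; names that differ only in an ending like _2 or _b are one class to them, and where a whole thing is asked for, a point or a joint stands for the part that bears it (a point fixed in the world has none). Each returns a list of dicts, best first, with "score" (0 to 1); they miss things now and then, are a little off and sometimes report something else, mostly with a low value. They report only what shows in the picture. A call takes as long as a camera call. They do not tell look-alikes from the thing itself.
- models.look_for(target, camera): "box" ([left, top, right, bottom] in pixels, round what is visible of it).
- models.cut_out(target, camera): "pixels" (480x640 bool, what is visible of it) and "box" ([left, top, right, bottom] in pixels, round what is visible of it).
- models.mark_of(target, camera): "at" ([column, row] in pixels: a listed point, or the origin of a listed thing).
The state is a dict: "time_s": time; "qpos": joint angles; "joint_vel": joint speeds; "tau": joint torques, N m; "ee_pos": TCP position; "eef_rot": TCP orientation; "force": force on the tool from outside, world axes, zero at the start; "moment": the same for the moment, N m; "grip_width": finger opening in m.
Only numpy, scipy, OpenCV 4.12 (cv2) and the standard library are available. Lean on these libraries where they do the work, as an engineer would, in place of code of your own. Each camera call takes 0.05 s, during which the arm holds its last target.

## Working session

There is one attempt and no reset: what is moved stays moved. The work goes in short steps, Python scripts to look and compute and a tool call to move; the robot and the scene stay as the last step left them, time stands still between calls to the robot, and variables do not carry over. Pictures are saved under pics/ and viewed, and the job is handed in when it is done.

Besides the shell and the picture viewer there is one more tool, called after "Call:" by a JSON object that holds its "api" and its "payload", one argument or row to a line. arm_command: Moves the arm, as the interface text tells. Its arguments: {"type":"object","properties":{"deltas":{"type":"array"},"gripper":{"type":"number"},"force":{"type":"number"}},"required":["deltas"]}

```bash
mkdir -p pics
python3 - <<'E'
from station import ctrl, optics, models
import cv2
o=ctrl.get_obs();print(o['time_s'],o['ee_pos'],o['eef_rot'],o['force'],o['grip_width'],ctrl.tip_reach)
for c in ['top','side']:
    im=optics.camera(c);cv2.imwrite(f'pics/{c}0.png',im[:,:,::-1])
    k=optics.get_calibration(c);print(k)
    for n in ['yellow','red','green']:
        print(c,n,[(m['at'],round(m['score'],2)) for m in models.mark_of(f'pin_{n}_top',c)])
print(ctrl.get_obs()['time_s'])
E
```

```text
0.0 [0.20940703 0.50829797 0.22386516] [-1.60938094  1.56958315 -2.0001523 ] [-0.17744304  0.62714781  0.16161029] 0.094055796730491 0.019
{'K': array([[441.6452318 ,   0.        , 321.3899089 ],
       [  0.        , 441.6452318 , 241.48579155],
       [  0.        ,   0.        ,   1.        ]]), 'origin': array([0.43683298, 0.03328363, 0.98501091]), 'orientation': array([-2.99484756, -0.02320417, -1.58722355])}
top yellow [([421.7, 272.9], 0.53)]
top red [([183.4, 263.8], 0.66), ([180.3, 334.7], 0.51), ([248.3, 304.2], 0.46)]
top green [([342.9, 302.6], 0.43)]
{'K': array([[464.11126616,   0.        , 320.47102933],
       [  0.        , 464.11126616, 239.18009354],
       [  0.        ,   0.        ,   1.        ]]), 'origin': array([ 0.41075813, -0.54693527,  0.81148612]), 'orientation': array([-2.47110514, -0.01531517, -0.27546363])}
side yellow [([308.0, 348.5], 0.54)]
side red [([205.0, 166.3], 0.6), ([264.4, 157.6], 0.56), ([246.1, 206.3], 0.51)]
side green [([258.9, 279.6], 0.63)]
0.4
```

View pics/top0.png

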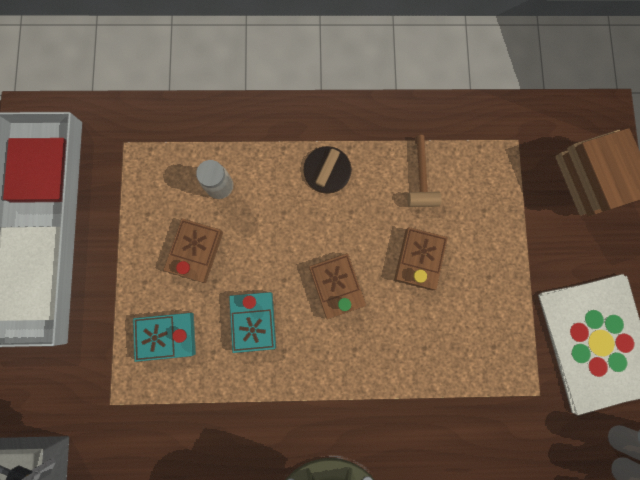

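View pics/side0.png

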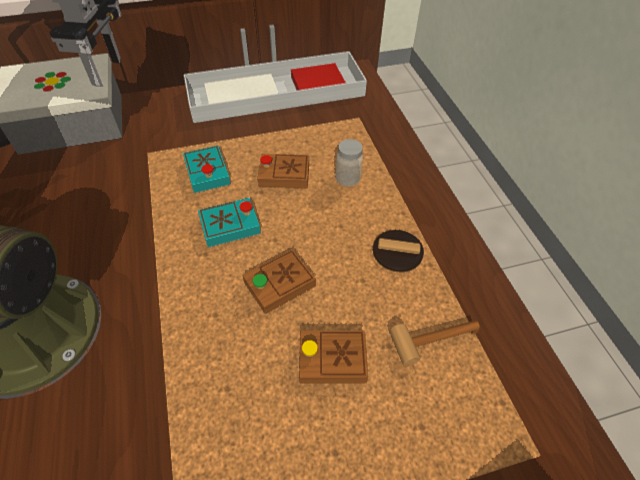

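The top view shows three brown blocks: red cap at (183,268), green at (345,304) and yellow at (420,276). It also shows two turquoise look-alikes with red caps at (179,336) and (249,302). The red I want is the brown block's, at top (183,268) and side (266,160). Next I'll measure the caps by colour in both views.

```bash
cat > h.py <<'E'
import numpy as np,cv2
from scipy.spatial.transform import Rotation as R
def ray(k,uv):
    K=k['K'];d=np.linalg.inv(K)@np.array([uv[0],uv[1],1.]);return np.array(k['origin']),R.from_euler('xyz',k['orientation']).as_matrix()@d
def atz(k,uv,z):
    o,d=ray(k,uv);return o+d*(z-o[2])/d[2]
def proj(k,p):
    q=R.from_euler('xyz',k['orientation']).as_matrix().T@(np.array(p)-k['origin']);q=k['K']@q;return q[:2]/q[2]
def tri(k1,u1,k2,u2):
    o1,d1=ray(k1,u1);o2,d2=ray(k2,u2);s=np.linalg.lstsq(np.c_[d1,-d2],o2-o1,rcond=None)[0]
    a,b=o1+s[0]*d1,o2+s[1]*d2;return (a+b)/2,np.linalg.norm(a-b)
def blobs(im,col,roi):
    h=cv2.cvtColor(im,cv2.COLOR_RGB2HSV).astype(int);H,S,V=h[...,0],h[...,1],h[...,2]
    m={'yellow':(H>=22)&(H<=33)&(S>150)&(V>120),'red':((H<6)|(H>174))&(S>180)&(V>110),'green':(H>45)&(H<80)&(S>120)}[col]
    z=np.zeros_like(m);x0,y0,x1,y1=roi;z[y0:y1,x0:x1]=1;m=m&z.astype(bool)
    n,l,s,c=cv2.connectedComponentsWithStats(m.astype(np.uint8))
    return [(c[i].round(1),s[i]) for i in range(1,n) if s[i][4]>25]
E
python3 - <<'E'
from station import ctrl, optics, models
from h import *
roi={'top':{'yellow':(400,255,440,295),'red':(165,250,200,285),'green':(325,285,365,320)},'side':{'yellow':(295,330,325,365),'red':(255,148,280,175),'green':(245,265,275,295)}}
T=cv2.imread('pics/top0.png')[:,:,::-1];S=cv2.imread('pics/side0.png')[:,:,::-1]
kt,ks=optics.get_calibration('top'),optics.get_calibration('side')
for c in roi['top']:
    a=blobs(T,c,roi['top'][c]);b=blobs(S,c,roi['side'][c]);print(c,a,b)
    if a and b:print(tri(kt,a[0][0],ks,b[0][0]),atz(kt,a[0][0],.056),atz(ks,b[0][0],.056))
cv2.imwrite('pics/crop.png',np.vstack([np.hstack([cv2.resize(T[y-32:y+32,x-42:x+42],(266,200),interpolation=2) for x,y in [(420,272),(188,255),(342,295)]]),np.hstack([cv2.resize(S[y-32:y+32,x-42:x+42],(266,200),interpolation=2) for x,y in [(320,350),(276,165),(270,278)]])])[:,:,::-1])
E
```

```text
yellow [(array([420. , 275.7]), array([414, 270,  13,  13, 130], dtype=int32))] [(array([309.3, 347.7]), array([302, 340,  16,  17, 206], dtype=int32))]
(array([ 0.49949561, -0.19930611,  0.05042508]), np.float64(0.0022513618083132977)) [ 0.49800366 -0.19781304  0.056     ] [ 0.49996711 -0.20189205  0.056     ]
red [(array([182.3, 267.2]), array([177, 262,  12,  11, 101], dtype=int32))] [(array([265.8, 159.3]), array([261, 155,  11,   9,  80], dtype=int32))]
(array([0.52475091, 0.30344889, 0.04943408]), np.float64(0.0019011425897115907)) [0.52318842 0.30159885 0.056     ] [0.52471664 0.29613238 0.056     ]
green [(array([344.1, 304.1]), array([339, 299,  11,  11,  88], dtype=int32))] [(array([259.5, 280.2]), array([253, 274,  14,  13, 146], dtype=int32))]
(array([ 0.44235834, -0.03624231,  0.05001479]), np.float64(0.002269134907400827)) [ 0.44119715 -0.03573868  0.056     ] [ 0.4432345  -0.04030776  0.056     ]
```

View pics/crop.png

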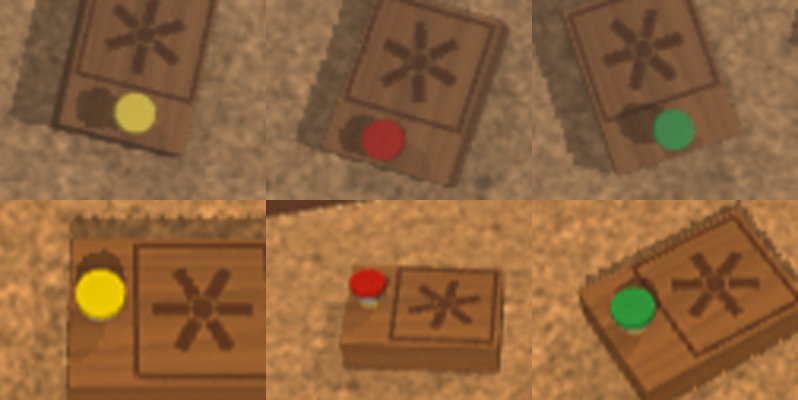

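The crops confirm all three are brown wood blocks, and the flower lies on the side away from the pin. The two cameras agree within about 4 mm, and the heights come out at 50 mm against an expected 55–57. I'll refine with the wrist camera above each pin. Next I'll compute the approach to yellow.

```bash
cat >> h.py <<'E'
def delta(o,t):
    M=R.from_euler('xyz',o['eef_rot']).as_matrix()
    return (M.T@(np.array(t)-o['ee_pos'])/0.025).round(2)
E
python3 - <<'E'
from station import ctrl
from h import *
o=ctrl.get_obs();M=R.from_euler('xyz',o['eef_rot']).as_matrix();print(M.round(3),o['ee_pos'])
print(delta(o,(.499,-.2,.2)),delta(o,(.40,.10,.2)))
E
```

```text
[[-0.     0.381  0.925]
 [-0.     0.925 -0.381]
 [-1.    -0.    -0.   ]] [0.20948066 0.50850548 0.2243837 ]
[  0.98 -21.79  21.5 ] [  0.98 -12.2   13.27]
```

Call:
{"api": "arm_command", "payload": {
  "deltas": [
    {"translation": [0.5,-6,7],"turn": [0,0,0]},
    {"translation": [0.5,-6,7],"turn": [0,0,0]},
    {"translation": [0.5,-6,7],"turn": [0,0,0]},
    {"translation": [0.5,-6,7],"turn": [0,0,0]},
    {"translation": [0.5,-6,7],"turn": [0,0,0]},
    {"translation": [1,-12.2,13.3],"turn": [0,0,0]},
    {"translation": [1,-12.2,13.3],"turn": [0,0,0]},
    {"translation": [1,-12.2,13.3],"turn": [0,0,0]},
    {"translation": [1,-12.2,13.3],"turn": [0,0,0]},
    {"translation": [1,-12.2,13.3],"turn": [0,0,0]},
    {"translation": [1,-12.2,13.3],"turn": [0,0,0]},
    {"translation": [1,-12.2,13.3],"turn": [0,0,0]}
  ],
  "gripper": 0
}}

```text
time_s: 1.4
ee_pos: [0.4022, 0.0955, 0.1993]
eef_rot: [-0.873, 1.57, -1.269]
force: [0.9, 1.1, 0.5]
grip_width: 0.0172
```

Run:
```python
from station import ctrl
from h import *
o=ctrl.get_obs();print(o['time_s'],o['ee_pos'],o['eef_rot'],o['grip_width'],o['force'])
print(delta(o,(.499,-.2,.17)),delta(o,(.45,-.2,.17)))
```

```text
1.4 [0.40221816 0.09546756 0.19927171] [-0.87335353  1.56999806 -1.26896323] 0.017158654863184658 [0.92484695 1.0795902  0.46245405]
[ 1.18 -9.41  8.13] [  1.18 -10.17   6.32]
```

Call:
{"api": "arm_command", "payload": {
  "deltas": [
    {"translation": [1,-9.4,8.1],"turn": [0,0,0]},
    {"translation": [1,-9.4,8.1],"turn": [0,0,0]},
    {"translation": [1,-9.4,8.1],"turn": [0,0,0]},
    {"translation": [1,-9.4,8.1],"turn": [0,0,0]},
    {"translation": [1,-9.4,8.1],"turn": [0,0,0]},
    {"translation": [1,-9.4,8.1],"turn": [0,0,0]},
    {"translation": [1,-9.4,8.1],"turn": [0,0,0]},
    {"translation": [1,-9.4,8.1],"turn": [0,0,0]},
    {"translation": [1,-9.4,8.1],"turn": [0,0,0]},
    {"translation": [1,-9.4,8.1],"turn": [0,0,0]},
    {"translation": [1,-9.4,8.1],"turn": [0,0,0]},
    {"translation": [1,-9.4,8.1],"turn": [0,0,0]}
  ]
}}

```text
time_s: 2.4
ee_pos: [0.4985, -0.1934, 0.1747]
eef_rot: [0.562, 1.571, 0.172]
force: [0.7, 0.8, -0.2]
grip_width: 0.0009
```

Run:
```python
from station import ctrl,optics
from h import *
o=ctrl.get_obs();print(o['time_s'],o['ee_pos'],o['eef_rot'],o['grip_width'],o['force'])
k=optics.get_calibration('wrist');im=optics.camera('wrist');cv2.imwrite('pics/wy.png',im[:,:,::-1]);print(k)
o=ctrl.get_obs();print(o['ee_pos'])
for b in blobs(im,'yellow',(0,0,640,480)):print(b,atz(k,b[0],.056),atz(k,b[0],.057))
print('tip',proj(k,np.array(o['ee_pos'])-[0,0,.019]))
```

```text
2.4 [ 0.49845955 -0.19335209  0.17470577] [0.56169506 1.57058375 0.17221078] 0.0009454801463751553 [ 0.74504712  0.80136444 -0.21521234]
{'K': array([[423.8785774 ,   0.        , 321.25809008],
       [  0.        , 423.8785774 , 239.25682711],
       [  0.        ,   0.        ,   1.        ]]), 'origin': array([ 0.42830135, -0.16466232,  0.3349955 ]), 'orientation': array([ 2.87371137e+00, -2.23226127e-04,  1.18096577e+00])}
[ 0.49851553 -0.19343486  0.1748259 ]
(array([313.1, 242.6]), array([ 294,  224,   40,   39, 1234], dtype=int32)) [ 0.49923033 -0.19976955  0.056     ] [ 0.4989761  -0.19964372  0.057     ]
tip [321.32352642 295.85075707]
```

View pics/wy.png

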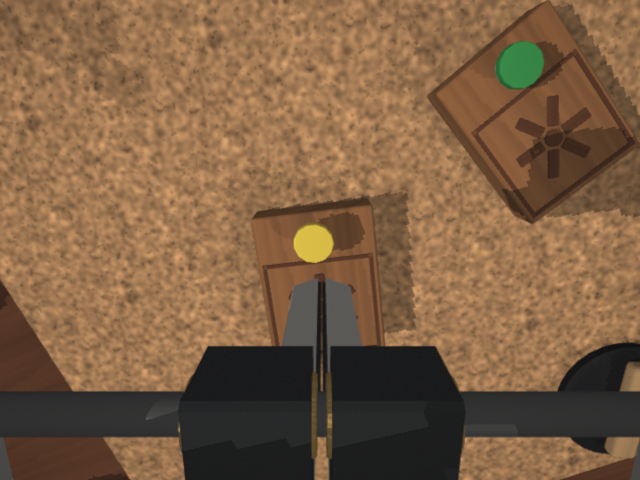

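The wrist picture shows the yellow cap at (313,243), with its flower block below. This gives (0.499, -0.200), matching the fixed cameras. The tip is 6 mm short in y, so I'll centre it and descend to just above the cap.

Run:
```python
from station import ctrl
from h import *
o=ctrl.get_obs();print(delta(o,(.499,-.2,.085)))
```

```text
[ 3.59 -0.24  0.12]
```

Call:
{"api": "arm_command", "payload": {
  "deltas": [
    {"translation": [0.6,-0.24,0.12],"turn": [0,0,0]},
    {"translation": [1.3,-0.24,0.12],"turn": [0,0,0]},
    {"translation": [2,-0.24,0.12],"turn": [0,0,0]},
    {"translation": [2.7,-0.24,0.12],"turn": [0,0,0]},
    {"translation": [3.3,-0.24,0.12],"turn": [0,0,0]},
    {"translation": [3.55,-0.24,0.12],"turn": [0,0,0]},
    {"translation": [3.55,-0.24,0.12],"turn": [0,0,0]},
    {"translation": [3.55,-0.24,0.12],"turn": [0,0,0]},
    {"translation": [3.55,-0.24,0.12],"turn": [0,0,0]}
  ]
}}

```text
time_s: 3.2
ee_pos: [0.4995, -0.2012, 0.0868]
eef_rot: [-0.046, 1.569, -0.437]
force: [0.5, 0.3, -0.0]
grip_width: 0.0002
```

Run:
```python
from station import ctrl,optics
from h import *
k=optics.get_calibration('wrist');im=optics.camera('wrist');cv2.imwrite('pics/wy2.png',im[:,:,::-1])
k2=optics.get_calibration('side');im2=optics.camera('side');cv2.imwrite('pics/sy2.png',cv2.resize(im2[290:410,230:390],(800,600))[:,:,::-1])
o=ctrl.get_obs();print(o['time_s'],o['ee_pos'],o['force'],delta(o,(.499,-.2,.063)))
```

```text
3.3 [ 0.49937099 -0.20132186  0.08669682] [0.32487735 0.53996202 0.70997157] [ 0.95  0.04 -0.04]
```

View pics/sy2.png

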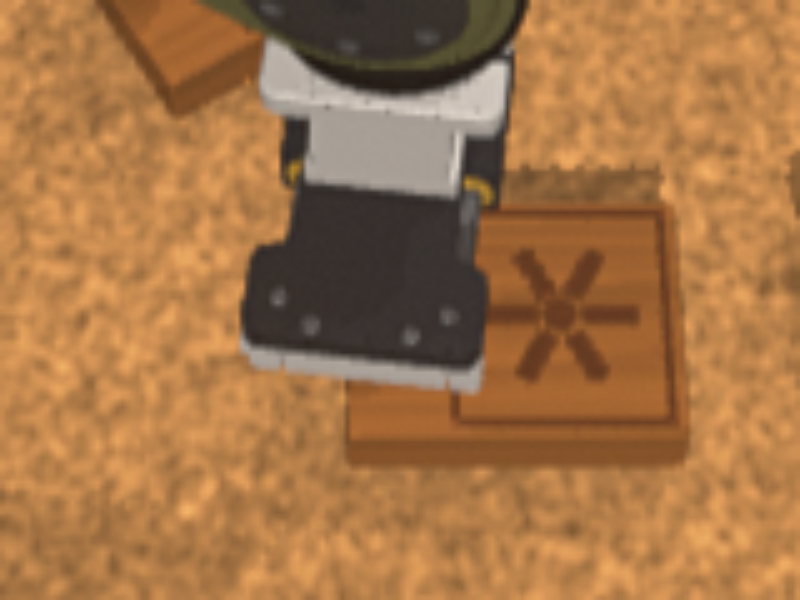

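View pics/wy2.png

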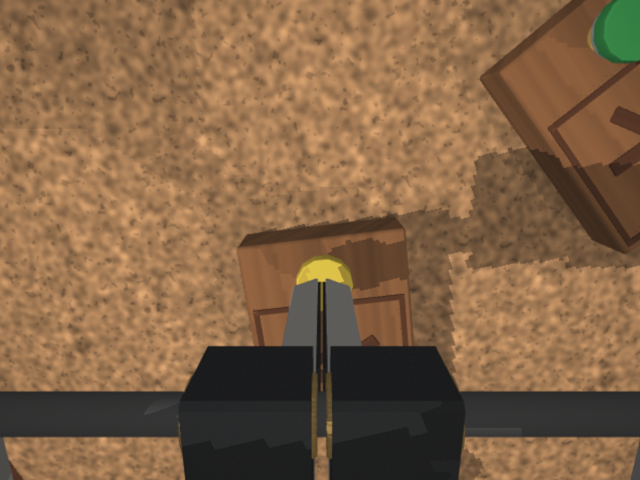

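The tip (321,283) sits over the cap (325,275) and has not touched it. Pressing slowly now.

Call:
{"api": "arm_command", "payload": {
  "deltas": [
    {"translation": [0.15,0.05,-0.05],"turn": [0,0,0]},
    {"translation": [0.25,0.05,-0.05],"turn": [0,0,0]},
    {"translation": [0.35,0.05,-0.05],"turn": [0,0,0]},
    {"translation": [0.42,0.05,-0.05],"turn": [0,0,0]},
    {"translation": [0.47,0.05,-0.05],"turn": [0,0,0]},
    {"translation": [0.52,0.05,-0.05],"turn": [0,0,0]},
    {"translation": [0.57,0.05,-0.05],"turn": [0,0,0]},
    {"translation": [0.62,0.05,-0.05],"turn": [0,0,0]},
    {"translation": [0.67,0.05,-0.05],"turn": [0,0,0]},
    {"translation": [0.72,0.05,-0.05],"turn": [0,0,0]},
    {"translation": [0.76,0.05,-0.05],"turn": [0,0,0]},
    {"translation": [0.8,0.05,-0.05],"turn": [0,0,0]}
  ]
}}

```text
time_s: 4.3
ee_pos: [0.4982, -0.1996, 0.0656]
eef_rot: [3.094, 1.571, 2.703]
force: [-2.7, 1.1, 3.4]
grip_width: 0.0003
```

Call:
{"api": "arm_command", "payload": {
  "deltas": [
    {"translation": [0.03,0,0],"turn": [0,0,0]},
    {"translation": [0.05,0,0],"turn": [0,0,0]},
    {"translation": [0.05,0,0],"turn": [0,0,0]}
  ]
}}

```text
time_s: 4.55
ee_pos: [0.4983, -0.1996, 0.0644]
eef_rot: [-2.913, 1.571, 2.979]
force: [-1.6, 1.6, 2.1]
grip_width: 0.0006
```

Call:
{"api": "arm_command", "payload": {
  "deltas": [
    {"translation": [0.03,0,0],"turn": [0,0,0]},
    {"translation": [0.05,0,0],"turn": [0,0,0]},
    {"translation": [0.05,0,0],"turn": [0,0,0]}
  ]
}}

```text
time_s: 4.8
ee_pos: [0.4984, -0.1997, 0.0632]
eef_rot: [-0.244, 1.571, -0.635]
force: [-2.2, 2.0, 4.0]
grip_width: 0.0003
```

Call:
{"api": "arm_command", "payload": {
  "deltas": [
    {"translation": [0.04,0,0],"turn": [0,0,0]},
    {"translation": [0.04,0,0],"turn": [0,0,0]},
    {"translation": [0.04,0,0],"turn": [0,0,0]}
  ]
}}

```text
time_s: 5.05
ee_pos: [0.4984, -0.1997, 0.0625]
eef_rot: [-0.178, 1.57, -0.569]
force: [-3.7, 1.0, 7.4]
grip_width: 0.0008
```

Run:
```python
from station import ctrl
o=ctrl.get_obs();print(o['time_s'],o['ee_pos'],o['force'],o['tau'])
```

```text
5.05 [ 0.49837665 -0.19969415  0.06248435] [-3.71346841  1.00727     7.42250738] [-2.46399567e-01 -5.26273227e+01 -2.83203864e+01 -6.32164394e-02
 -9.03165601e-01  3.01349712e-05]
```

The force has risen to 7.4 N, well above the 3 N sliding friction, at tip height 43.5 mm, so yellow is home. Lift off and look.

Call:
{"api": "arm_command", "payload": {
  "deltas": [
    {"translation": [-0.1,0,0],"turn": [0,0,0]},
    {"translation": [-0.4,0,0],"turn": [0,0,0]},
    {"translation": [-1,0,0],"turn": [0,0,0]},
    {"translation": [-2,0,0],"turn": [0,0,0]},
    {"translation": [-3,0,0],"turn": [0,0,0]},
    {"translation": [-4,0,0],"turn": [0,0,0]},
    {"translation": [-4.4,0,0],"turn": [0,0,0]},
    {"translation": [-4.4,0,0],"turn": [0,0,0]},
    {"translation": [-4.4,0,0],"turn": [0,0,0]}
  ]
}}

```text
time_s: 5.8
ee_pos: [0.4982, -0.1996, 0.1716]
eef_rot: [-1.55, 1.571, -1.941]
force: [-0.6, -0.2, -0.7]
grip_width: 0.0005
```

Run:
```python
from station import ctrl,optics
from h import *
k=optics.get_calibration('wrist');im=optics.camera('wrist');cv2.imwrite('pics/wy3.png',im[:,:,::-1])
o=ctrl.get_obs();print(o['time_s'],o['ee_pos'],o['eef_rot'],o['force'])
for b in blobs(im,'yellow',(0,0,640,480)):print(b,atz(k,b[0],.045))
print(delta(o,(.47,.10,.18)),delta(o,(.523,.30,.17)))
```

```text
5.85 [ 0.49784466 -0.19943061  0.17082906] [3.09407643 1.56918624 2.70322519] [0.80472259 0.53333477 0.3953846 ]
(array([321.6, 236.7]), array([ 303,  218,   39,   39, 1173], dtype=int32)) [ 0.49917232 -0.19981003  0.045     ]
[-0.36 10.65 -5.59] [ 0.05 18.85 -6.68]
```

View pics/wy3.png

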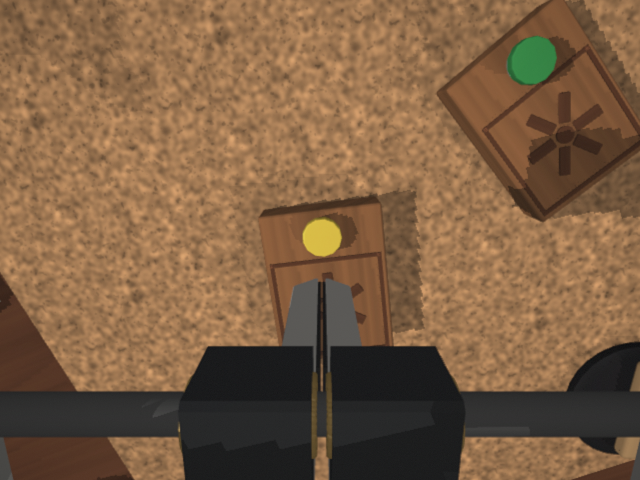

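The cap has sunk (its shadow is now tucked under it), and at home height it reads (0.499, -0.200), so the block hasn't shifted. On to red.

Call:
{"api": "arm_command", "payload": {
  "deltas": [
    {"translation": [0,9.4,-3.3],"turn": [0,0,0]},
    {"translation": [0,9.4,-3.3],"turn": [0,0,0]},
    {"translation": [0,9.4,-3.3],"turn": [0,0,0]},
    {"translation": [0,9.4,-3.3],"turn": [0,0,0]},
    {"translation": [0,9.4,-3.3],"turn": [0,0,0]},
    {"translation": [0,18.85,-6.7],"turn": [0,0,0]},
    {"translation": [0,18.85,-6.7],"turn": [0,0,0]},
    {"translation": [0,18.85,-6.7],"turn": [0,0,0]},
    {"translation": [0,18.85,-6.7],"turn": [0,0,0]},
    {"translation": [0,18.85,-6.7],"turn": [0,0,0]},
    {"translation": [0,18.85,-6.7],"turn": [0,0,0]},
    {"translation": [0,18.85,-6.7],"turn": [0,0,0]}
  ]
}}

```text
time_s: 6.85
ee_pos: [0.5221, 0.3017, 0.1702]
eef_rot: [-2.263, 1.568, -2.654]
force: [-0.1, -0.1, 0.6]
grip_width: 0.0008
```

Call:
{"api": "arm_command", "payload": {
  "deltas": [
    {"translation": [0,0,0],"turn": [0,0,0]}
  ]
}}

```text
time_s: 6.93
ee_pos: [0.5215, 0.3054, 0.1697]
eef_rot: [-2.66, 1.568, -3.046]
force: [-0.1, -0.5, -0.5]
grip_width: 0.0005
```

Run:
```python
from station import ctrl,optics
from h import *
o=ctrl.get_obs();print(o['ee_pos'],delta(o,(.523,.30,.17)))
```

```text
[0.52148494 0.30540788 0.1697197 ] [-0.01 -0.18  0.14]
```

Run:
```python
from station import ctrl,optics
from h import *
im=optics.camera('wrist')
k=optics.get_calibration('wrist');im=optics.camera('wrist');cv2.imwrite('pics/wr.png',im[:,:,::-1])
o=ctrl.get_obs();print(o['time_s'],o['ee_pos'],o['eef_rot'],o['force'])
for b in blobs(im,'red',(0,0,640,480)):
    p=atz(k,b[0],.056);print(b,p,delta(o,(p[0],p[1],.086)))
```

```text
7.0333 [0.52200653 0.30058304 0.16987616] [-2.2411744   1.56747626 -2.62956633] [-0.15717809 -0.04499755  0.97589167]
(array([235.4,  33.9]), array([ 213,   10,   46,   49, 1726], dtype=int32)) [0.38486609 0.30302893 0.056     ] [ 3.37 -1.98 -5.11]
(array([ 84. , 222.4]), array([  64,  203,   40,   39, 1201], dtype=int32)) [0.4506649  0.16108264 0.056     ] [ 3.37 -6.24 -0.52]
(array([320.4, 244.9]), array([ 301,  226,   40,   39, 1233], dtype=int32)) [0.52417781 0.3005335  0.056     ] [3.35 0.04 0.09]
```

View pics/wr.png

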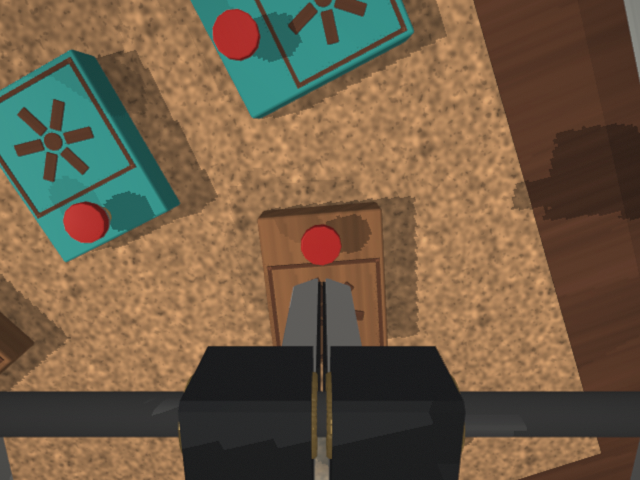

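The red cap on the brown block is at (320,245); the turquoise ones are at (84,222) and (235,34). I'll descend to just above it.

Call:
{"api": "arm_command", "payload": {
  "deltas": [
    {"translation": [0.7,0.04,0.08],"turn": [0,0,0]},
    {"translation": [1.5,0.04,0.08],"turn": [0,0,0]},
    {"translation": [2.3,0.04,0.08],"turn": [0,0,0]},
    {"translation": [3,0.04,0.08],"turn": [0,0,0]},
    {"translation": [3.35,0.04,0.08],"turn": [0,0,0]},
    {"translation": [3.35,0.04,0.08],"turn": [0,0,0]},
    {"translation": [3.35,0.04,0.08],"turn": [0,0,0]},
    {"translation": [3.35,0.04,0.08],"turn": [0,0,0]}
  ]
}}

```text
time_s: 7.7
ee_pos: [0.5257, 0.2997, 0.0895]
eef_rot: [0.833, 1.569, 0.442]
force: [0.1, 0.1, -0.4]
grip_width: 0.0004
```

Run:
```python
from station import ctrl,optics
from h import *
im=optics.camera('wrist');cv2.imwrite('pics/wr2.png',im[:,:,::-1])
o=ctrl.get_obs();print(o['time_s'],o['ee_pos'],o['force'],delta(o,(.524,.3005,.0625)))
```

```text
7.75 [0.52568174 0.29987923 0.08962878] [-0.47407759 -0.54655898  0.94507659] [ 1.09 -0.   -0.07]
```

View pics/wr2.png

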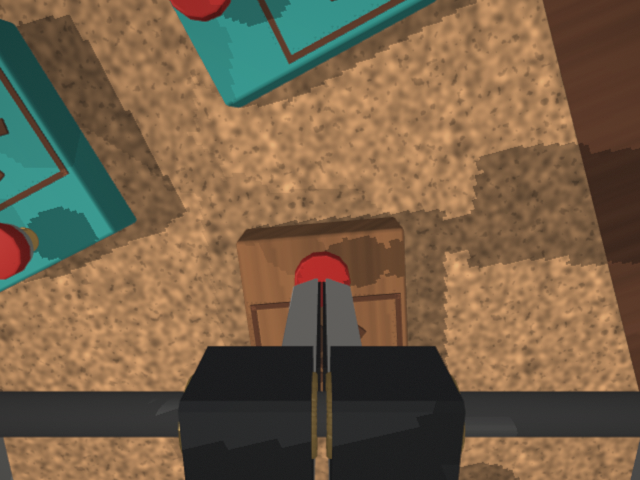

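Call:
{"api": "arm_command", "payload": {
  "deltas": [
    {"translation": [0.1,0,-0.06],"turn": [0,0,0]},
    {"translation": [0.25,0,-0.06],"turn": [0,0,0]},
    {"translation": [0.4,0,-0.06],"turn": [0,0,0]},
    {"translation": [0.48,0,-0.06],"turn": [0,0,0]},
    {"translation": [0.55,0,-0.06],"turn": [0,0,0]},
    {"translation": [0.61,0,-0.06],"turn": [0,0,0]},
    {"translation": [0.67,0,-0.06],"turn": [0,0,0]},
    {"translation": [0.73,0,-0.06],"turn": [0,0,0]},
    {"translation": [0.79,0,-0.06],"turn": [0,0,0]},
    {"translation": [0.85,0,-0.06],"turn": [0,0,0]},
    {"translation": [0.9,0,-0.06],"turn": [0,0,0]},
    {"translation": [0.95,0,-0.06],"turn": [0,0,0]}
  ]
}}

```text
time_s: 8.75
ee_pos: [0.5237, 0.3005, 0.0646]
eef_rot: [-2.344, 1.571, -2.735]
force: [-3.2, -0.4, 2.9]
grip_width: 0.0003
```

Call:
{"api": "arm_command", "payload": {
  "deltas": [
    {"translation": [0.03,0,0],"turn": [0,0,0]},
    {"translation": [0.05,0,0],"turn": [0,0,0]},
    {"translation": [0.05,0,0],"turn": [0,0,0]}
  ]
}}

```text
time_s: 9.0
ee_pos: [0.5237, 0.3005, 0.0634]
eef_rot: [-2.601, 1.571, -2.992]
force: [-2.8, 0.4, 3.2]
grip_width: 0.0002
```

Call:
{"api": "arm_command", "payload": {
  "deltas": [
    {"translation": [0.03,0,0],"turn": [0,0,0]},
    {"translation": [0.05,0,0],"turn": [0,0,0]},
    {"translation": [0.05,0,0],"turn": [0,0,0]}
  ]
}}

```text
time_s: 9.25
ee_pos: [0.5238, 0.3005, 0.0625]
eef_rot: [0.868, 1.571, 0.477]
force: [-3.9, -1.6, 6.9]
grip_width: 0.0002
```

Same signature as yellow (6.9 N at 43.5 mm): red is home. Lift.

Call:
{"api": "arm_command", "payload": {
  "deltas": [
    {"translation": [-0.1,0,0],"turn": [0,0,0]},
    {"translation": [-0.4,0,0],"turn": [0,0,0]},
    {"translation": [-1,0,0],"turn": [0,0,0]},
    {"translation": [-2,0,0],"turn": [0,0,0]},
    {"translation": [-3,0,0],"turn": [0,0,0]},
    {"translation": [-4,0,0],"turn": [0,0,0]},
    {"translation": [-4.4,0,0],"turn": [0,0,0]},
    {"translation": [-4.4,0,0],"turn": [0,0,0]},
    {"translation": [-4.4,0,0],"turn": [0,0,0]}
  ]
}}

```text
time_s: 10.0
ee_pos: [0.5237, 0.3004, 0.1716]
eef_rot: [-1.887, 1.571, -2.278]
force: [0.1, 0.0, -0.8]
grip_width: 0.0006
```

Run:
```python
from station import ctrl,optics
from h import *
k=optics.get_calibration('wrist');im=optics.camera('wrist');cv2.imwrite('pics/wr3.png',im[:,:,::-1])
o=ctrl.get_obs();print(o['time_s'],o['ee_pos'],o['eef_rot'],o['force'])
for b in blobs(im,'red',(0,0,640,480)):print(b,atz(k,b[0],.045))
print(delta(o,(.442,-.038,.17)))
```

```text
10.05 [0.52334319 0.30028872 0.17067315] [-2.26463828  1.56903149 -2.6554283 ] [-0.43660571 -0.37228846  1.10236638]
(array([236.4,  29.6]), array([ 214,    5,   46,   50, 1718], dtype=int32)) [0.38213578 0.30198986 0.045     ]
(array([ 86.1, 218.6]), array([  66,  199,   40,   39, 1196], dtype=int32)) [0.45051502 0.15438232 0.045     ]
(array([321.7, 235.9]), array([ 303,  218,   39,   38, 1139], dtype=int32)) [0.52416537 0.30046817 0.045     ]
[  0.04 -13.75   2.15]
```

View pics/wr3.png

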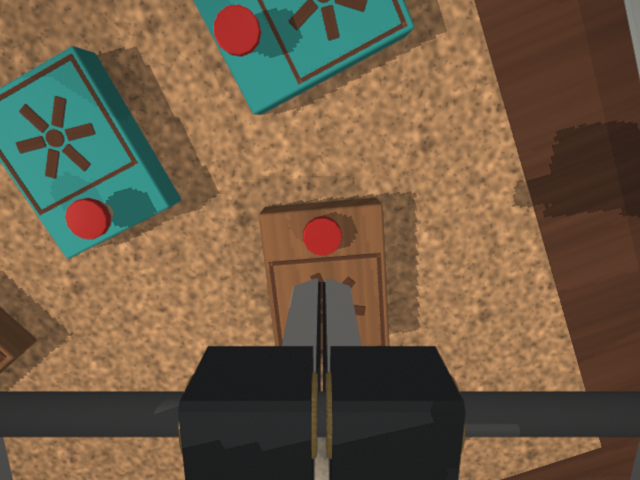

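The red cap is down at (322,236) and reads (0.524, 0.300), so the block hasn't shifted. On to green.

Call:
{"api": "arm_command", "payload": {
  "deltas": [
    {"translation": [0,-7,1.1],"turn": [0,0,0]},
    {"translation": [0,-7,1.1],"turn": [0,0,0]},
    {"translation": [0,-7,1.1],"turn": [0,0,0]},
    {"translation": [0,-7,1.1],"turn": [0,0,0]},
    {"translation": [0,-13.75,2.15],"turn": [0,0,0]},
    {"translation": [0,-13.75,2.15],"turn": [0,0,0]},
    {"translation": [0,-13.75,2.15],"turn": [0,0,0]},
    {"translation": [0,-13.75,2.15],"turn": [0,0,0]},
    {"translation": [0,-13.75,2.15],"turn": [0,0,0]},
    {"translation": [0,-13.75,2.15],"turn": [0,0,0]},
    {"translation": [0,-13.75,2.15],"turn": [0,0,0]},
    {"translation": [0,-13.75,2.15],"turn": [0,0,0]}
  ]
}}

```text
time_s: 11.05
ee_pos: [0.4424, -0.0371, 0.1714]
eef_rot: [-3.022, 1.569, 2.871]
force: [0.6, -0.5, 1.0]
grip_width: 0.0004
```

Call:
{"api": "arm_command", "payload": {
  "deltas": [
    {"translation": [0,0,0],"turn": [0,0,0]},
    {"translation": [0,0,0],"turn": [0,0,0]}
  ]
}}

```text
time_s: 11.22
ee_pos: [0.4426, -0.0369, 0.1718]
eef_rot: [-2.986, 1.57, 2.908]
force: [0.3, -1.0, -0.4]
grip_width: 0.0004
```

Run:
```python
from station import ctrl,optics
from h import *
k=optics.get_calibration('wrist');im=optics.camera('wrist');cv2.imwrite('pics/wg.png',im[:,:,::-1])
o=ctrl.get_obs();print(o['time_s'],o['ee_pos'],o['eef_rot'],o['force'])
for b in blobs(im,'green',(0,0,640,480)):
    p=atz(k,b[0],.056);print(b,p,delta(o,(p[0],p[1],.086)))
```

```text
11.2667 [ 0.44259811 -0.03696486  0.17192714] [-2.95144317  1.57033714  2.94242368] [ 0.04593725 -0.37497281 -1.10063396]
(array([320.4, 239.1]), array([ 301,  220,   40,   39, 1213], dtype=int32)) [ 0.44215051 -0.03738482  0.056     ] [ 3.44 -0.02 -0.01]
```

View pics/wg.png

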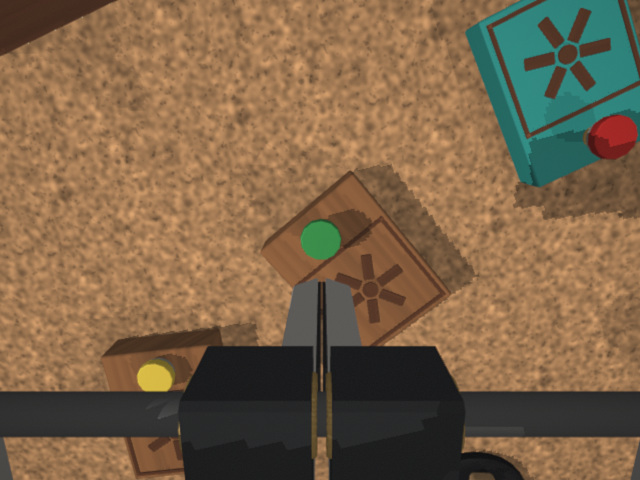

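The green cap at (320,239) gives (0.442, -0.037), already under the tip.

Call:
{"api": "arm_command", "payload": {
  "deltas": [
    {"translation": [0.7,-0.02,0],"turn": [0,0,0]},
    {"translation": [1.5,-0.02,0],"turn": [0,0,0]},
    {"translation": [2.3,-0.02,0],"turn": [0,0,0]},
    {"translation": [3,-0.02,0],"turn": [0,0,0]},
    {"translation": [3.4,-0.02,0],"turn": [0,0,0]},
    {"translation": [3.4,-0.02,0],"turn": [0,0,0]},
    {"translation": [3.4,-0.02,0],"turn": [0,0,0]},
    {"translation": [3.4,-0.02,0],"turn": [0,0,0]}
  ]
}}

```text
time_s: 11.93
ee_pos: [0.4429, -0.0382, 0.0881]
eef_rot: [0.23, 1.57, -0.16]
force: [-0.6, -0.5, 0.2]
grip_width: 0.0003
```

Run:
```python
from station import ctrl,optics
from h import *
im=optics.camera('wrist');cv2.imwrite('pics/wg2.png',im[:,:,::-1])
o=ctrl.get_obs();print(o['time_s'],o['ee_pos'],o['force'],delta(o,(.442,-.0373,.0625)))
```

```text
11.9833 [ 0.44290996 -0.03825581  0.0881965 ] [ 0.47357396 -1.09493586  1.48462035] [ 1.03  0.02 -0.05]
```

View pics/wg2.png

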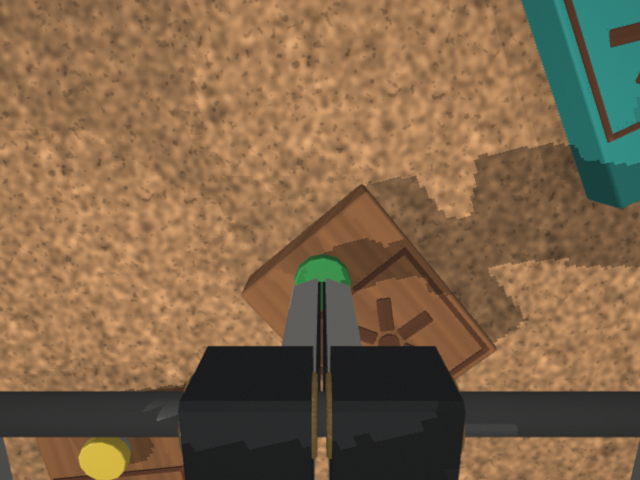

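The tip is over the green cap. Press.

Call:
{"api": "arm_command", "payload": {
  "deltas": [
    {"translation": [0.1,0,-0.03],"turn": [0,0,0]},
    {"translation": [0.22,0,-0.03],"turn": [0,0,0]},
    {"translation": [0.34,0,-0.03],"turn": [0,0,0]},
    {"translation": [0.42,0,-0.03],"turn": [0,0,0]},
    {"translation": [0.49,0,-0.03],"turn": [0,0,0]},
    {"translation": [0.55,0,-0.03],"turn": [0,0,0]},
    {"translation": [0.61,0,-0.03],"turn": [0,0,0]},
    {"translation": [0.67,0,-0.03],"turn": [0,0,0]},
    {"translation": [0.73,0,-0.03],"turn": [0,0,0]},
    {"translation": [0.79,0,-0.03],"turn": [0,0,0]},
    {"translation": [0.84,0,-0.03],"turn": [0,0,0]},
    {"translation": [0.89,0,-0.03],"turn": [0,0,0]}
  ]
}}

```text
time_s: 12.98
ee_pos: [0.4416, -0.038, 0.0648]
eef_rot: [-2.683, 1.571, -3.074]
force: [-1.6, 0.7, 2.0]
grip_width: 0.0003
```

Call:
{"api": "arm_command", "payload": {
  "deltas": [
    {"translation": [0.03,0,0],"turn": [0,0,0]},
    {"translation": [0.05,0,0],"turn": [0,0,0]},
    {"translation": [0.05,0,0],"turn": [0,0,0]}
  ]
}}

```text
time_s: 13.23
ee_pos: [0.4416, -0.038, 0.0636]
eef_rot: [-2.725, 1.571, -3.116]
force: [-1.5, -0.4, 2.3]
grip_width: 0.0003
```

Call:
{"api": "arm_command", "payload": {
  "deltas": [
    {"translation": [0.03,0,0],"turn": [0,0,0]},
    {"translation": [0.05,0,0],"turn": [0,0,0]},
    {"translation": [0.05,0,0],"turn": [0,0,0]}
  ]
}}

```text
time_s: 13.48
ee_pos: [0.4417, -0.038, 0.0626]
eef_rot: [0.021, 1.571, -0.37]
force: [-3.6, -0.1, 6.3]
grip_width: 0.0005
```

6.3 N, rising at the cap's 4 N/mm: green is home. Lift.

Call:
{"api": "arm_command", "payload": {
  "deltas": [
    {"translation": [-0.1,0,0],"turn": [0,0,0]},
    {"translation": [-0.4,0,0],"turn": [0,0,0]},
    {"translation": [-1,0,0],"turn": [0,0,0]},
    {"translation": [-2,0,0],"turn": [0,0,0]},
    {"translation": [-3,0,0],"turn": [0,0,0]},
    {"translation": [-4,0,0],"turn": [0,0,0]},
    {"translation": [-4.4,0,0],"turn": [0,0,0]},
    {"translation": [-4.4,0,0],"turn": [0,0,0]},
    {"translation": [-4.4,0,0],"turn": [0,0,0]}
  ]
}}

```text
time_s: 14.23
ee_pos: [0.4415, -0.0379, 0.172]
eef_rot: [0.457, 1.571, 0.066]
force: [-0.1, 0.1, -0.7]
grip_width: 0.0005
```

Run:
```python
from station import ctrl,optics
from h import *
k=optics.get_calibration('wrist');im=optics.camera('wrist');cv2.imwrite('pics/wg3.png',im[:,:,::-1])
o=ctrl.get_obs();print(o['time_s'],o['ee_pos'],o['eef_rot'],o['force'])
for b in blobs(im,'green',(0,0,640,480)):print(b,atz(k,b[0],.045))
print(delta(o,(.36,.16,.25)),delta(o,(.21,.45,.25)))
```

```text
14.2833 [ 0.4411795  -0.03789306  0.17132896] [-2.93606754  1.56946929  2.95634242] [-0.33037901  0.96822373 -0.50657151]
(array([322.4, 235.4]), array([ 304,  217,   38,   38, 1122], dtype=int32)) [ 0.44202668 -0.03735314  0.045     ]
[-3.14  6.08 -6.02] [ -3.13  14.52 -15.99]
```

Green reads as unshifted. I'll back away so the fixed cameras see everything.

Call:
{"api": "arm_command", "payload": {
  "deltas": [
    {"translation": [-1.5,6,-6],"turn": [0,0,0]},
    {"translation": [-1.5,6,-6],"turn": [0,0,0]},
    {"translation": [-1.5,6,-6],"turn": [0,0,0]},
    {"translation": [-1.5,6,-6],"turn": [0,0,0]},
    {"translation": [-2,14.5,-16],"turn": [0,0,0]},
    {"translation": [-2,14.5,-16],"turn": [0,0,0]},
    {"translation": [-2,14.5,-16],"turn": [0,0,0]},
    {"translation": [-2,14.5,-16],"turn": [0,0,0]},
    {"translation": [-2,14.5,-16],"turn": [0,0,0]},
    {"translation": [-2,14.5,-16],"turn": [0,0,0]},
    {"translation": [-2,14.5,-16],"turn": [0,0,0]},
    {"translation": [-2,14.5,-16],"turn": [0,0,0]}
  ]
}}

```text
time_s: 15.28
ee_pos: [0.2275, 0.4124, 0.2185]
eef_rot: [-1.735, 1.569, -2.125]
force: [-0.2, -0.6, -0.4]
grip_width: 0.0006
```

Call:
{"api": "arm_command", "payload": {
  "deltas": [
    {"translation": [0,0,0],"turn": [0,0,0]},
    {"translation": [0,0,0],"turn": [0,0,0]},
    {"translation": [0,0,0],"turn": [0,0,0]}
  ]
}}

```text
time_s: 15.53
ee_pos: [0.2291, 0.4103, 0.2186]
eef_rot: [-1.698, 1.568, -2.089]
force: [0.6, -0.5, -0.1]
grip_width: 0.0005
```

Run:
```python
from station import ctrl, optics
from h import *
roi={'top':{'yellow':(400,255,440,295),'red':(165,250,200,285),'green':(325,285,365,320)},'side':{'yellow':(295,330,325,365),'red':(255,148,280,175),'green':(245,265,275,295)}}
T=optics.camera('top');S=optics.camera('side')
kt,ks=optics.get_calibration('top'),optics.get_calibration('side')
for c in roi['top']:
    a=blobs(T,c,roi['top'][c]);b=blobs(S,c,roi['side'][c]);print(c,a[0][0],b[0][0],tri(kt,a[0][0],ks,b[0][0]))
def crops(T,S): return [np.hstack([cv2.resize(T[y-32:y+32,x-42:x+42],(196,150),interpolation=2) for x,y in [(420,265),(188,255),(342,290)]]),np.hstack([cv2.resize(S[y-32:y+32,x-42:x+42],(196,150),interpolation=2) for x,y in [(325,350),(276,165),(275,278)]])]
T0=cv2.imread('pics/top0.png')[:,:,::-1];S0=cv2.imread('pics/side0.png')[:,:,::-1]
a=crops(T0,S0);b=crops(T,S)
cv2.imwrite('pics/cmp.png',np.vstack([a[0],b[0],a[1],b[1]])[:,:,::-1]);cv2.imwrite('pics/top1.png',T[:,:,::-1])
```

```text
yellow [418.7 276. ] [309.2 350.4] (array([ 0.49946132, -0.19920647,  0.03932747]), np.float64(0.0019270230660447167))
red [183.7 267.6] [265.9 162.6] (array([0.52451273, 0.30353314, 0.0388512 ]), np.float64(0.0012538611261236874))
green [343.8 303.8] [259.9 283.5] (array([ 0.44258087, -0.03644236,  0.0385901 ]), np.float64(0.0013226137636821143))
```

View pics/cmp.png

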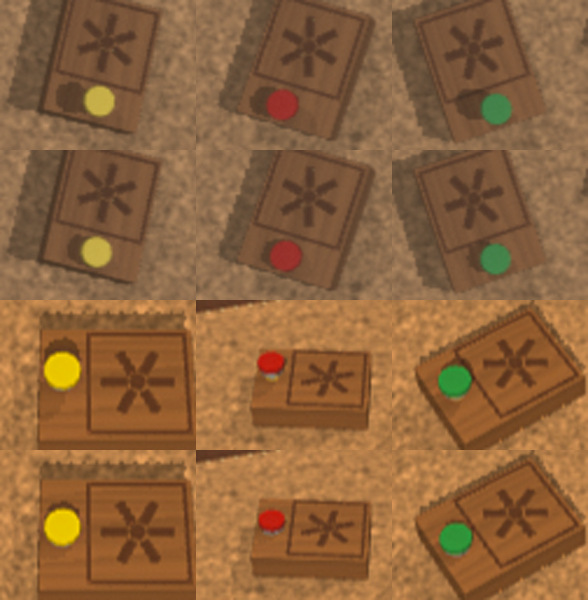

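View pics/top1.png

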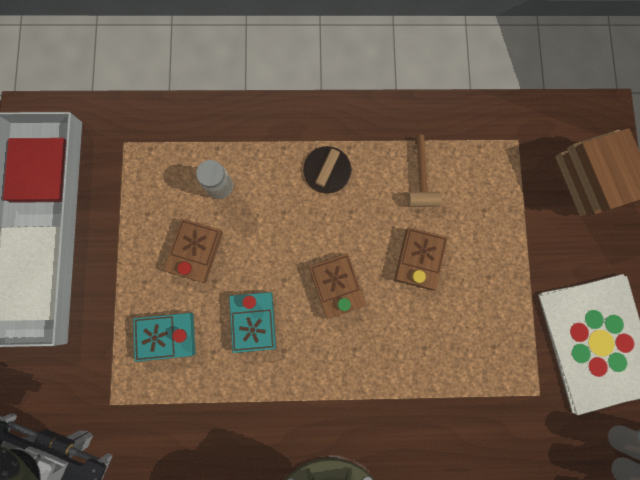

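The before/after crops show all three caps about 11 mm lower, seated at the same final height (39.3, 38.9 and 38.6 mm with the same −6 mm bias as before). The blocks, bystanders and turquoise look-alikes look unmoved. Handing in.

```bash
python3 -c "
from station import ctrl
print(ctrl.hand_in())"
```

```text
the job is handed in; nothing more can be done
None
```

I pressed the yellow pin, then the red (on the brown block, not the turquoise look-alikes), then the green, using the closed fingertips. The job was handed in at about 15.6 s.

- **Pins home:** each press slid at about 2–4 N. It then rose to 6.3–7.4 N with the fingertips about 43.5 mm above the table, which fits the collar resting on the block.
- **Camera check afterwards:** all three caps ended about 11 mm lower than they started. Their measured heights agree within 1 mm.
- **Nothing disturbed:** the cap positions stayed within about 1 mm before and after. The jar, pad, mallet and turquoise blocks looked unmoved, and the arm ended clear of everything.
- **Disagreements:** the two fixed cameras measured heights about 6 mm too low throughout, before and after alike. They also differed from each other by 4–5 mm sideways, so I aimed with the wrist camera. While pressing I saw a sideways force of up to 4 N, but no block shifted visibly.

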